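# Clamp a wound coil on its test post and hold the test tweezers on its contacts

## Task

Measure the copper-wound coil: push it down fully home on the post of the test jig, wide flange down, and swing the keeper right across its top until it stops. Then take the sprung test tweezers off their rest by the blue grips, squeeze them until the tips are 40 mm apart, which is the dark line round the brass bands, and lower them on the flange so that one pin presses lightly on each brass band. Finish while still holding the tweezers squeezed at that gap, steady, with both pins on the brass, carried by nothing but your grip and the pins; leave everything else on the bench where it is.

Things in the scene. Friction and masses are not known exactly. Their poses are not given: they have to be found in the camera images.
- coil_center (a point): the wound coil, a loose upright spool 60 mm tall, about 60 g; point on its axis 30 mm above its underside, z up. Black flange below, 52 mm across, 11 mm thick; white barrel 26 mm across; copper winding 30 mm across, 20 to 40 mm up; black top ring 32 mm across, 46 to 60 mm up (a good grip). Bore 21 mm, right through. A bare spool without copper and brass stands by and is not wanted
- coil_bands (a point): point on the coil's axis, level with its flange's top face, 11 mm above its underside. On this face lie two brass half-ring bands, 16 to 24 mm from the axis, with a dark line along their middle (a circle 40 mm across): one round this point's +y side, one round its -y side, each reaching 75 degrees either way from the y axis; the splits between them lie along x
- post_seat (a point): fixed test jig: point on the axis of its post, on the seat where the coil's underside rests when home, 24 mm above the bench. Dark post 18 mm across, ends 56 mm above the seat, tapered to 10 mm over its last 14 mm. Two bow springs on it, 18 mm above the seat, grip the bore: push the last 25 mm with about 3 to 8 N. Base 14 mm thick, from -45 to 45 mm in x, -85 to 45 mm in y of this point
- keeper_pivot (a point): the jig's upright pivot, 60 mm to the -y side of the post: the keeper turns about the vertical through this point
- keeper_knob (a point): upright red knob on the keeper's tail, 55 mm from the pivot, 14 mm across, 30 mm tall; point on its axis, 10 mm below its top, 20 mm above the flat tail that carries it (12 mm wide). The keeper's arm points the opposite way from the pivot, its end 84 mm from it, its underside 2.5 mm above the top of a coil that is fully home
- keeper (a joint): angle of the keeper (rad), anticlockwise from above: near 0 open, its arm along the jig's +x (post_seat's x), the knob on the -x side of the pivot; 1.571 is its stop, with the arm across the post along +y and the knob on the -y side. It takes 1 to 2 N at the knob and stays where it is left
- tweezers_grip (a point): sprung test tweezers, loose, 66 g, lying level on a plywood rest. Point midway between the blue grip pads, half-way up; x to the tips, y to the left arm. The heel ends 120 mm behind. Pads 40 mm long, 14 mm tall, 45 mm across their outer faces at rest, when the tips are 64 mm apart; 34 mm across, faces parallel, when the tips are 40 mm apart. 4 N squeezes them at first, 9 N at 40 mm. Their balance point is 18 mm behind
- rest: fixed plywood tweezers rest, origin under the tweezers' middle on the bench, x to their tips. Two bars 24 mm high and 104 mm wide carry the tweezers, one 86 to 98 mm behind and one 54 to 66 mm ahead of the origin; between them is a board 6 mm thick, else free
- tip_left (a point): end of the sprung brass pin under the left arm's tip, the lowest point of the tweezers: 95 mm ahead of tweezers_grip and 17 mm below it. The pin is 4 mm across and yields upwards, 0.15 N per mm, up to 6 mm
- tip_right (a point): the same under the right arm's tip. The tip gap is the distance between tip_left and tip_right
Things that resemble listed ones, but are neither listed nor needed, are in the scene too. What is shaped like the part that bears post_seat but pink or purple is not meant.

How it is judged:
By the outcome, as a careful person would: the job done as asked, in the order asked, and still so for the second after the job is handed in, while the arm keeps its last pose, push and grip.
It also fails if it takes over 72 s, if anything falls off the work surface, if the arm or the gripper's body presses on something with over 40 N, if the wrist force passes 120 N, or if a joint passes its speed limit or range.

## Robot

A 6-joint arm with a two-finger parallel gripper is mounted at the origin on the work surface. World frame = base frame: x ahead of the robot, y to its left, z up, the work surface at z = 0. Lengths are in m, angles in rad, forces in N, time in s.
With the tool pointing down it reaches from about 0.225 to 0.875 m from the base axis. Payload 3.4 kg.
Tool frame: the origin (TCP) lies midway between the tips of the shut fingers; the grasp point (between the pads) lies 19 mm behind it; z points along the fingers, y is the line along which they close (so a half turn about z gives the same grasp; the last joint's range is limited). The gripper opens to 85 mm and grips with 20 to 120 N. Pads are 22 mm wide; open, the fingers measure 114 mm over their backs; the gripper's body (76 mm by 85 mm) begins 54 mm behind the grasp point. The pads swing forward as they close: fully open they stand 13 mm farther back than shut.
Start: joints at [1.1, 0.276, 1.505, -0, 1.361, -0.121], TCP at [0.197, 0.54, 0.231] pointing down, gripper open.
Joint ranges: [-2.89, 2.89], [-0.75, 2.08], [0.22, 2.7], [-1.18, 4.32], [0.11, 2.71], [-2.7, 2.7]. Speed limits (rad/s): [2.57, 2.57, 3.14, 3.14, 3.14, 3.14].

## Interface

Orientations are given as [roll, pitch, yaw] about the fixed x, y, z axes, in that order (R = Rz(yaw) Ry(pitch) Rx(roll)).
In Python, from plant import bot gives the robot as it stands.
- The arm moves only by the tool drive_tool, never from a script. Its argument "steps" is one flat list of numbers, 7 for each row, row after row: the closure in counts, from 0 (fully open) to 255 (shut), then the shift along the tool's x, y, z in m, then the turn, a rotation vector about the tool's x, y, z in degrees. In form: [jaw, x, y, z, wx, wy, wz, jaw, x, y, z, wx, wy, wz, ...]. A call has 1 to 20 rows; each row is the pose to reach, as a shift and turn from the pose commanded when the call began, along the tool's axes at that moment; what a row does not reach only later rows make up. A row lasts 1/8 s, in which the tool goes at most 62.5 mm and 10.7 degrees, less where a joint would pass 70% of its speed; a pose out of reach is approached as far as the arm can. A call with a gripper value outside its range is refused whole. The fingers move at their own pace and stop on an object; "newtons" is the grip in N (left out, the last holds). Time passes only in rows, so rows that repeat a pose let the fingers close. It gives the time, the measured TCP pose, the force, the opening and the grip force at its end, in the units of the state.
- bot.sense(): the state, without advancing time (a new reading comes with each control period).
- bot.read_camera(name): name is "scene" or "top" or "wrist"; returns the picture (480x640x3 uint8, blue, green, red); there is no depth.
- bot.camera_info(name): a dict with "camera_matrix" (3x3 intrinsics, pixels), "rvec" (rotation vector, rad) and "tvec" (3), from world to camera coordinates, as OpenCV has them. Camera axes: x right, y down, z forward; pixel columns grow to the right and rows downward; lengths in m; the calibration is good to about 2 mm. The wrist camera is an equidistant fisheye: a pixel r from the principal point sees the ray r / f radians off the axis. A picture is of the moment at which its call begins: read the wrist's pose just before it. camera_info takes no time and is no camera call; for the wrist camera it gives the pose at the moment of the call.
- bot.close_job(): hands the job in; it is judged then, once.
The state is a dict: "time_s": time; "q": joint angles; "joint_vel": joint speeds; "effort": joint torques, N m; "tcp_pos": TCP position; "eef_rot": TCP orientation; "contact_force": force on the tool from outside, world axes, zero at the start; "wrist_torque": the same for the moment, N m; "finger_gap": finger opening in m; "gripper_force": force on a finger pad.
Only numpy, scipy, OpenCV 4.12 (cv2) and the standard library are available. Lean on these libraries where they do the work, as an engineer would, in place of code of your own. Each camera call takes 0.05 s, during which the arm holds its last target. There are 200 camera calls.

## Working session

There is one attempt and no reset: what is moved stays moved. The work goes in short steps, Python scripts to look and compute and a tool call to move; the robot and the scene stay as the last step left them, time stands still between calls to the robot, and variables do not carry over. Pictures are saved under pics/ and viewed, at most 10 in all, crops included, and the job is handed in when it is done.

Besides the shell and the picture viewer there is one more tool, called after ">>>" as name(argument=value, ...) on one line, values as JSON. drive_tool: Moves the arm, as the interface text tells. Its arguments: {"type":"object","properties":{"steps":{"type":"array"},"newtons":{"type":"number"}},"required":["steps"]}

```bash
mkdir -p pics; ls; python3 - <<'E'
from plant import bot
import cv2,numpy as np
print(bot.sense())
a=bot.read_camera("scene");b=bot.read_camera("top");c=bot.read_camera("wrist")
for n,i in zip(("scene","top","wrist"),(a,b,c)): cv2.imwrite(f"pics/{n}0.png",i); print(n,bot.camera_info(n))
E
```

```text
pics
{'time_s': 0.0, 'q': array([ 1.09998661e+00,  2.76605940e-01,  1.50613101e+00,  2.94419874e-06,
        1.36067957e+00, -1.20996922e-01]), 'joint_vel': array([-0.00103276,  0.0010976 , -0.0006359 , -0.0021378 , -0.00092953,
       -0.00079003]), 'effort': array([-4.07856969e-04, -4.16768610e+01, -2.45810813e+01, -3.76528760e-04,
        1.09673876e-02, -1.78997971e-05]), 'tcp_pos': array([0.19683033, 0.53970931, 0.23043431]), 'eef_rot': array([-3.13978248e+00, -2.23000231e-04,  2.79177904e+00]), 'contact_force': array([ 0.76190791,  0.31064004, -0.12007202]), 'wrist_torque': array([0.0114908 , 0.04621809, 0.05242428]), 'gripper_force': 0.0, 'finger_gap': 0.08564032537539798}
scene {'camera_matrix': array([[526.51830065,   0.        , 322.42988763],
       [  0.        , 526.51830065, 242.27121355],
       [  0.        ,   0.        ,   1.        ]]), 'rvec': array([ 1.01100887,  2.25522095, -1.18348968]), 'tvec': array([ 0.28126077, -0.09292084,  1.50496895])}
top {'camera_matrix': array([[444.12656087,   0.        , 312.97976996],
       [  0.        , 444.12656087, 234.23451675],
       [  0.        ,   0.        ,   1.        ]]), 'rvec': array([ 2.19774299, -2.21692453,  0.07057392]), 'tvec': array([-0.02929591,  0.41517034,  1.04521909])}
wrist {'camera_matrix': array([[371.64829954,   0.        , 322.70608546],
       [  0.        , 371.64829954, 237.1273912 ],
       [  0.        ,   0.        ,   1.        ]]), 'rvec': array([-2.3796808 , -1.66428801, -0.22976007]), 'tvec': array([-0.57404149, -0.03530392,  0.38052091])}
```

View pics/top0.png

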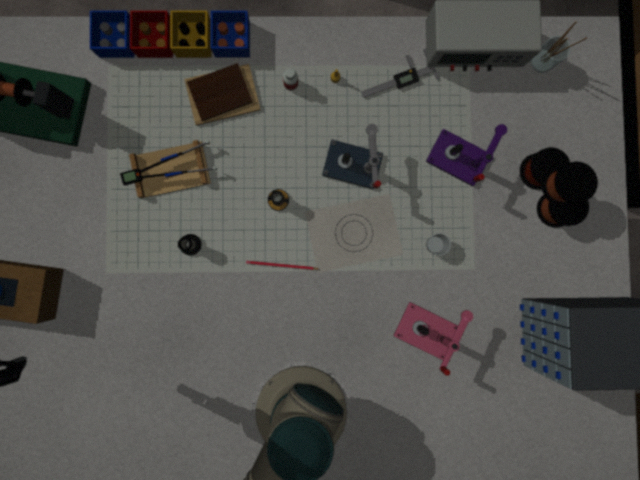

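View pics/scene0.png

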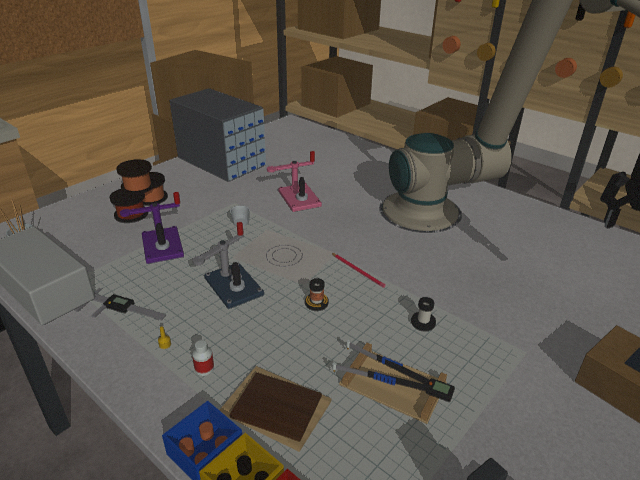

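The top view shows the jig base at (352,163) with its knob at (376,183) and arm end at (374,130), so the keeper is open. The coil is at (278,200), the rest with the tweezers at (170,170) with tips to the right, and the bare spool at (190,243). The scene view agrees.

```bash
cat > h.py <<'E'
import cv2,numpy as np
from plant import bot
from scipy.spatial.transform import Rotation as R
def cam(info):
    Rm=cv2.Rodrigues(np.array(info["rvec"]))[0]; return Rm,-Rm.T@np.array(info["tvec"]),np.array(info["camera_matrix"])
def ray(info,px,fish=False):
    Rm,C,K=cam(info); x=(px[0]-K[0,2])/K[0,0]; y=(px[1]-K[1,2])/K[1,1]
    if fish:
        r=np.hypot(x,y); d=np.array([x/r*np.sin(r),y/r*np.sin(r),np.cos(r)]) if r>1e-9 else np.array([0,0,1.])
    else: d=np.array([x,y,1.])
    return C,Rm.T@d
def plane(info,px,z,fish=False):
    C,d=ray(info,px,fish); return C+d*(z-C[2])/d[2]
def proj(info,P,fish=False):
    Rm,C,K=cam(info); p=Rm@(np.asarray(P)-C)
    if fish:
        t=np.arctan2(np.hypot(p[0],p[1]),p[2]); n=np.hypot(p[0],p[1])+1e-12; q=np.array([p[0]/n*t,p[1]/n*t])
    else: q=p[:2]/p[2]
    return K[:2,:2]@q+K[:2,2]
def tool():
    s=bot.sense(); return np.array(s["tcp_pos"]),R.from_euler("xyz",s["eef_rot"])
def move(P,yaw=None):
    """shift and turn (tool axes) from the present pose to TCP P, tool down with given yaw"""
    p,r=tool(); t=r if yaw is None else R.from_euler("xyz",[np.pi,0,yaw])
    return np.round(r.inv().apply(np.array(P)-p),4),np.round((r.inv()*t).as_rotvec(degrees=True),2)
def tri(rays):
    A=np.zeros((3,3));b=np.zeros(3)
    for C,d in rays:
        d=d/np.linalg.norm(d);M=np.eye(3)-np.outer(d,d);A+=M;b+=M@C
    return np.linalg.solve(A,b)
E
python3 - <<'E'
from h import *
T=bot.camera_info("top")
for n,px,z in (("coil",(278,199),.05),("jig",(345,160),.06),("knob",(376,183),.12),("armend",(372,130),.09),("tweez",(172,170),.04),("tipL",(228,145),.03),("tipR",(236,179),.03),("bare",(190,243),.05)): print(n,plane(T,px,z).round(3))
p,r=tool(); Rm,C,K=cam(bot.camera_info("wrist"))
print("cam in tool",r.inv().apply(C-p),(r.inv().as_matrix()@Rm.T).round(3))
print(r.as_matrix().round(3))
print(move([.45,-.02,.30],2.79),move([.45,-.02,.30],np.pi/2))
E
```

```text
coil [0.494 0.047 0.05 ]
jig [ 0.582 -0.107  0.06 ]
knob [ 0.519 -0.167  0.12 ]
armend [ 0.642 -0.165  0.09 ]
tweez [0.565 0.292 0.04 ]
tipL [0.625 0.165 0.03 ]
tipR [0.545 0.146 0.03 ]
bare [0.395 0.247 0.05 ]
cam in tool [ 0.0699118   0.00015346 -0.14364206] [[-0.001 -0.962 -0.274]
 [ 1.    -0.    -0.001]
 [ 0.001 -0.274  0.962]]
[[-0.939  0.343 -0.001]
 [ 0.343  0.939 -0.001]
 [ 0.    -0.001 -1.   ]]
(array([-0.4296, -0.4393, -0.0688]), array([-0.08, -0.01,  0.1 ])) (array([-0.4296, -0.4393, -0.0688]), array([-8.000e-02,  4.000e-02,  6.996e+01]))
```

>>> drive_tool(steps=[0,-0.387,-0.178,-0.07,0,0,70,0,-0.387,-0.178,-0.07,0,0,70,0,-0.387,-0.178,-0.07,0,0,70,0,-0.387,-0.178,-0.07,0,0,70,0,-0.387,-0.178,-0.07,0,0,70,0,-0.387,-0.178,-0.07,0,0,70,0,-0.387,-0.178,-0.07,0,0,70,0,-0.387,-0.178,-0.07,0,0,70,0,-0.387,-0.178,-0.07,0,0,70,0,-0.387,-0.178,-0.07,0,0,70,0,-0.387,-0.178,-0.07,0,0,70,0,-0.387,-0.178,-0.07,0,0,70])

```text
time_s: 1.65
tcp_pos: [0.499, 0.2411, 0.3014]
eef_rot: [3.142, -0.0, 1.572]
contact_force: [0.5, -0.2, -0.2]
finger_gap: 0.0856
gripper_force: 0.0
```

```bash
cat > snap.py <<'E'
import sys,pickle
from h import *
n=sys.argv[1]
i=bot.camera_info("wrist"); im=bot.read_camera("wrist"); cv2.imwrite(f"pics/{n}.png",im); pickle.dump(i,open(f"{n}.pkl","wb"))
s=bot.sense(); print(s["time_s"],s["tcp_pos"],s["eef_rot"],s["q"].round(2))
E
python3 snap.py w1
```

```text
1.7 [0.49913062 0.24095577 0.30135616] [ 3.14156952e+00 -1.04319038e-04  1.57138520e+00] [0.32 0.21 1.42 0.   1.51 0.32]
```

>>> drive_tool(steps=[0,-0.06,0.02,0,0,0,0,0,-0.12,0.03,0,0,0,0,0,-0.18,0.03,0.02,0,0,0,0,-0.24,0.03,0.03,0,0,0,0,-0.26,0.03,0.03,0,0,0,0,-0.26,0.03,0.03,0,0,0,0,-0.26,0.03,0.03,0,0,0])

```text
time_s: 2.58
tcp_pos: [0.5295, -0.0186, 0.2715]
eef_rot: [3.141, -0.001, 1.571]
contact_force: [0.1, -0.3, -0.2]
finger_gap: 0.0853
gripper_force: 0.0
```

```bash
python3 snap.py w2
```

```text
2.625 [ 0.52954312 -0.0183881   0.27155888] [ 3.14105843e+00 -6.95973754e-04  1.57146227e+00] [-0.17  0.19  1.53  0.    1.43 -0.17]
```

View pics/w1.png

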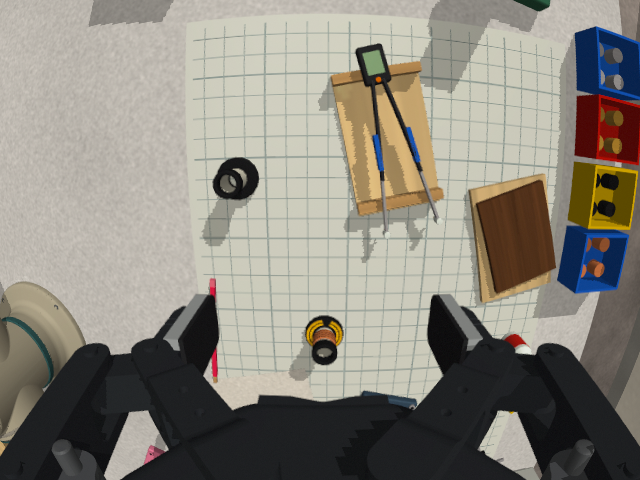

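View pics/w2.png

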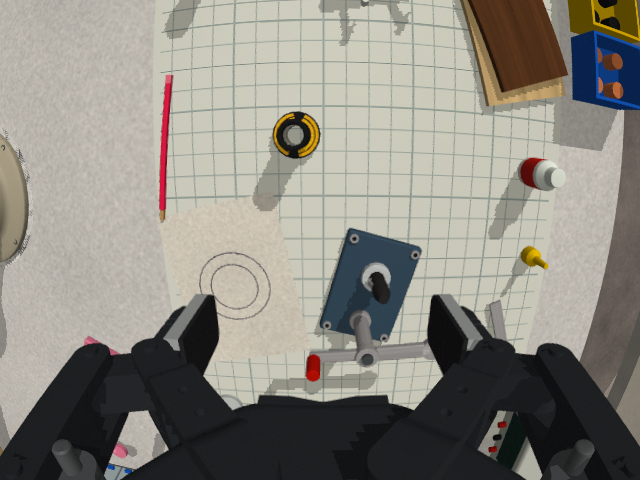

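w1 shows the tweezers with heel (373,60), blue pads at (379,152) and (411,147), and tips at (387,233) and (437,220). The coil is at (325,340) and the bare spool at (235,180). w2 shows the coil from above at (297,135) with its splits top and bottom, the jig base around (370,290), the post at (375,280), the pivot at (366,355) and the red knob at (313,368).

```bash
cat > m1.py <<'E'
from h import *
import pickle
w1=pickle.load(open("w1.pkl","rb"));w2=pickle.load(open("w2.pkl","rb"))
i1=cv2.imread("pics/w1.png");i2=cv2.imread("pics/w2.png")
h1=cv2.cvtColor(i1,cv2.COLOR_BGR2HSV);h2=cv2.cvtColor(i2,cv2.COLOR_BGR2HSV)
def pts(m,x0,y0,x1,y1):
    k=np.zeros_like(m);k[y0:y1,x0:x1]=m[y0:y1,x0:x1];ys,xs=np.nonzero(k);return np.c_[xs,ys].astype(float)
def cast(info,P,z): return np.array([plane(info,p,z,True) for p in P])[:,:2].astype(np.float32)
b=cv2.inRange(h2,(95,70,20),(125,255,140)); P=pts(b,310,220,428,362); B=cast(w2,P,.014)
rc=cv2.minAreaRect(B*1000); print("base",rc,cv2.boxPoints(rc).round(1).tolist())
y=cv2.inRange(h2,(15,120,80),(32,255,255)); P=pts(y,265,100,330,170); Y=cast(w2,P,.011)
c,r=cv2.minEnclosingCircle(Y); print("coil",c,r,len(Y))
a=np.sort(np.degrees(np.arctan2(Y[:,1]-c[1],Y[:,0]-c[0]))); g=np.diff(np.r_[a,a[0]+360]); k=np.argsort(g)[-4:]
print("gaps",[(round(float(a[j]+g[j]/2),1),round(float(g[j]),1)) for j in k])
rd=cv2.inRange(h2,(0,150,80),(8,255,255))|cv2.inRange(h2,(174,150,80),(180,255,255)); P=pts(rd,295,345,330,385); print("knob px",P.min(0),P.max(0),P.mean(0))
bl=cv2.inRange(h1,(100,120,60),(130,255,255))
n,L,S,Cc=cv2.connectedComponentsWithStats(bl[:260,340:450])
for j in range(1,n):
    if S[j,4]>40:
        q=np.argwhere(L==j)[:,::-1]+[340,0]; W=cast(w1,q,.03); print("pad",S[j],Cc[j]+[340,0],W.mean(0),cv2.minAreaRect(W*1000))
for n,px,z in (("tipL",(437,220),.02),("tipR",(387,233),.02),("heel",(373,60),.03)): print(n,plane(w1,px,z,True).round(4))
cv2.imwrite("pics/crop1.png",np.hstack([cv2.resize(i2[95:175,255:340],None,fx=4.7,fy=4.7,interpolation=cv2.INTER_CUBIC)[:376,:400],cv2.resize(i1[30:250,330:450],(205,376),interpolation=cv2.INTER_CUBIC)]))
E
python3 m1.py
```

```text
base ((584.13671875, -126.70343780517578), (130.3943328857422, 89.3607406616211), 74.77287292480469) [[523.9000244140625, -177.89999389648438], [610.0999755859375, -201.3000030517578], [644.4000244140625, -75.5], [558.0999755859375, -52.099998474121094]]
coil (0.5001201033592224, 0.05053774267435074) 0.0248471200466156 615
gaps [(178.7, 2.6), (-0.3, 2.6), (82.0, 24.7), (-97.4, 29.1)]
knob px [306. 355.] [319. 380.] [312.91455696 367.76898734]
pad [ 66 127  14  36 170] [412.69411765 144.72352941] [0.60001713 0.30050933] ((600.0201416015625, 300.60931396484375), (6.57696008682251, 41.44436264038086), 16.485403060913086)
pad [ 33 134  11  38 204] [378.05392157 151.69607843] [0.5603644  0.29137057] ((560.8318481445312, 290.2995300292969), (7.112688064575195, 42.280574798583984), 11.982422828674316)
tipL [0.6372 0.211  0.02  ]
tipR [0.5756 0.1945 0.02  ]
heel [0.554  0.3954 0.03  ]
```

>>> drive_tool(steps=[0,0.035,-0.015,0.04,0,0,4,0,0.069,-0.0295,0.08,0,0,7.7,0,0.069,-0.0295,0.13,0,0,7.7,0,0.069,-0.0295,0.18,0,0,7.7,0,0.069,-0.0295,0.22,0,0,7.7,0,0.069,-0.0295,0.237,0,0,7.7,0,0.069,-0.0295,0.237,0,0,7.7,100,0.069,-0.0295,0.237,0,0,7.7,200,0.069,-0.0295,0.237,0,0,7.7,255,0.069,-0.0295,0.237,0,0,7.7,255,0.069,-0.0295,0.237,0,0,7.7,255,0.069,-0.0295,0.237,0,0,7.7,255,0.069,-0.0295,0.237,0,0,7.7,255,0.069,-0.0295,0.237,0,0,7.7], newtons=50)

```text
time_s: 4.38
tcp_pos: [0.5009, 0.0494, 0.0353]
eef_rot: [3.139, -0.001, 1.435]
contact_force: [0.6, 0.9, 6.7]
finger_gap: 0.0297
gripper_force: 50.7
```

```bash
python3 - <<'E'
from h import *
import pickle
w2=pickle.load(open("w2.pkl","rb"));t=bot.camera_info("top")
# knob top/bottom by two views: scene + wrist
s=bot.camera_info("scene"); im=cv2.imread("pics/scene0.png"); h=cv2.cvtColor(im,cv2.COLOR_BGR2HSV)
m=cv2.inRange(h,(0,150,60),(8,255,255))|cv2.inRange(h,(174,150,60),(180,255,255)); ys,xs=np.nonzero(m[215:240,228:250]); P=np.c_[xs+228,ys+215]
print("scene knob",P.min(0),P.max(0),P.mean(0))
K=tri([ray(s,P.mean(0)),ray(w2,(312.9,367.8),True)]); print("knob mid",K, proj(s,K),proj(w2,K,True))
a=np.radians(-15.23);piv=np.array([.5736,-.1653]);v=piv-K[:2];print("dist",np.linalg.norm(v),"theta",np.degrees(np.arctan2(v[1],v[0])-a))
i1=cv2.imread("pics/scene0.png")
print(bot.sense()["tcp_pos"],bot.sense()["finger_gap"])
E
```

```text
scene knob [237 222] [242 234] [239.57575758 228.24242424]
knob mid [ 0.51935975 -0.17432278  0.10650599] [239.75626217 228.3644963 ] [313.09314961 368.24497347]
dist 0.054985588967650344 theta 24.674582759390418
[0.50087546 0.04936064 0.03533588] 0.029737586612750395
```

>>> drive_tool(steps=[255,0,0,-0.03,0,0,0,255,0,0,-0.07,0,0,0,255,0,0,-0.115,0,0,0,255,-0.025,0.02,-0.12,0,0,1.5,255,-0.06,0.045,-0.12,0,0,3,255,-0.1,0.075,-0.12,0,0,5,255,-0.13,0.1,-0.12,0,0,6.5,255,-0.1433,0.109,-0.12,0,0,7.45,255,-0.1433,0.109,-0.12,0,0,7.45,255,-0.1433,0.109,-0.12,0,0,7.45])

```text
time_s: 5.62
tcp_pos: [0.5876, -0.1059, 0.1541]
eef_rot: [-3.14, -0.001, 1.307]
contact_force: [-0.3, -0.1, -1.1]
finger_gap: 0.0302
gripper_force: 49.9
```

```bash
python3 snap.py w3; python3 -c "
from h import *
s=bot.sense();print(s['finger_gap'],s['contact_force'])"
```

```text
5.675 [ 0.58768618 -0.10580715  0.15424144] [-3.14028519e+00 -6.98237394e-04  1.30689700e+00] [-0.3   0.36  1.58  0.    1.21 -0.03]
0.029604744725024147 [ 0.30292756  0.48941199 -0.84645921]
```

View pics/w3.png

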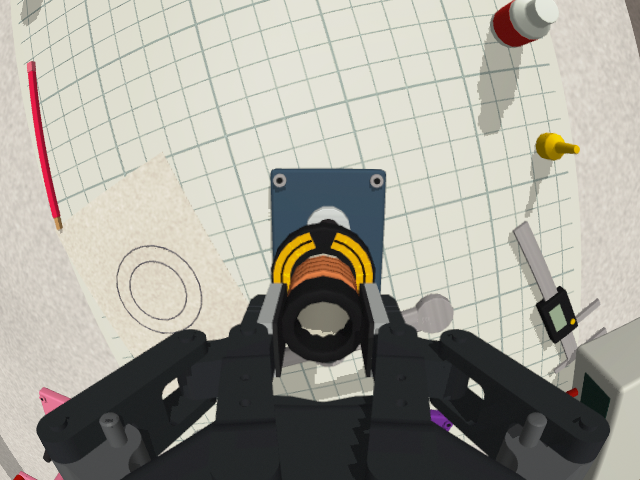

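w3 shows the coil held upright. Its bands arc over (272..373, 222) with the split at (322,235), and the jig's +y base edge runs along row 170 from (272,170) to (385,170).

```bash
python3 - <<'E'
from h import *
import pickle
from scipy.optimize import minimize
w=pickle.load(open("w3.pkl","rb"));im=cv2.imread("pics/w3.png");h=cv2.cvtColor(im,cv2.COLOR_BGR2HSV)
y=cv2.inRange(h,(18,140,100),(32,255,255)); y[:215]=0;y[300:]=0;y[:,:260]=0;y[:,385:]=0
ys,xs=np.nonzero(y);Y=np.array([plane(w,p,.130,True)[:2] for p in np.c_[xs,ys]])
f=lambda c:(lambda r:(np.maximum(0,r-.024)**2+np.maximum(0,.016-r)**2).sum()*1e6)(np.linalg.norm(Y-c,axis=1))
o=minimize(f,Y.mean(0),method="Nelder-Mead",options=dict(xatol=1e-5,fatol=1e-6)); c=o.x
a=np.sort(np.degrees(np.arctan2(*(Y-c).T[::-1])));g=np.diff(a);k=g.argmax()
print("coil axis",c,o.fun/len(Y),"split",a[k]+g[k]/2,g[k],"tcp",tool()[0])
b=cv2.inRange(h,(95,70,20),(125,255,140)); b[:165]=0;b[215:]=0;b[:,:262]=0;b[:,392:]=0
ys,xs=np.nonzero(b);B=np.array([plane(w,p,.014,True)[:2] for p in np.c_[xs,ys]])
u=np.radians(74.77);ey=np.array([np.cos(u),np.sin(u)]);ex=np.array([ey[1],-ey[0]])
for nm,e in(("x",ex),("y",ey)):
    q=B@e;print(nm,np.percentile(q,[.5,99.5]),"post est",np.array([.5894,-.1074])@e,"coil",c@e)
# edge direction of the top edge
xs2=range(285,375,5);T=np.array([plane(w,(x,np.nonzero(b[:,x])[0].min()),.014,True)[:2] for x in xs2]);v=np.polyfit(T[:,0],T[:,1],1);print("edge angle",np.degrees(np.arctan(v[0])))
E
```

```text
coil axis [ 0.58734231 -0.10474338] 0.0035374108244436145 split -104.45465922029035 137.671758419806 tcp [ 0.58768618 -0.10580715  0.15424144]
x [0.55425437 0.6414498 ] post est 0.5969131110590079 coil 0.5942298078881887
y [0.05962424 0.09503108] post est 0.05120408036335221 coil 0.05322685054117679
edge angle -15.084681915469533
```

>>> drive_tool(steps=[255,-0.0024,0.0032,0.01,0,0,0,255,-0.0024,0.0032,0.025,0,0,0,255,-0.0024,0.0032,0.035,0,0,0,255,-0.0024,0.0032,0.045,0,0,0,255,-0.0024,0.0032,0.055,0,0,0,255,-0.0024,0.0032,0.063,0,0,0,255,-0.0024,0.0032,0.063,0,0,0])

```text
time_s: 6.55
tcp_pos: [0.5907, -0.1103, 0.0905]
eef_rot: [-3.14, -0.0, 1.306]
contact_force: [-0.3, 0.3, -0.6]
finger_gap: 0.0296
gripper_force: 49.9
```

>>> drive_tool(steps=[255,0,0,0.008,0,0,0,255,0,0,0.015,0,0,0,255,0,0,0.02,0,0,0,255,0,0,0.025,0,0,0,255,0,0,0.028,0,0,0,255,0,0,0.028,0,0,0])

```text
time_s: 7.3
tcp_pos: [0.5908, -0.1104, 0.0627]
eef_rot: [-3.141, -0.0, 1.306]
contact_force: [-1.6, -1.0, -2.5]
finger_gap: 0.0299
gripper_force: 49.7
```

>>> drive_tool(steps=[255,0,0,0.002,0,0,0,255,0,0,0.004,0,0,0,255,0,0,0.004,0,0,0])

```text
time_s: 7.68
tcp_pos: [0.5912, -0.1105, 0.0594]
eef_rot: [3.141, -0.0, 1.306]
contact_force: [-2.0, 0.7, 1.8]
finger_gap: 0.0298
gripper_force: 50.1
```

>>> drive_tool(steps=[255,0,0,0.001,0,0,0,255,0,0,0.002,0,0,0,255,0,0,0.002,0,0,0])

```text
time_s: 8.05
tcp_pos: [0.5912, -0.1105, 0.0593]
eef_rot: [3.141, 0.0, 1.306]
contact_force: [-3.6, 1.4, 12.0]
finger_gap: 0.0299
gripper_force: 51.5
```

>>> drive_tool(steps=[255,0,0,-0.002,0,0,0,150,0,0,-0.002,0,0,0,80,0,0,-0.002,0,0,0,80,0,0,-0.002,0,0,0,80,0,0,-0.03,0,0,0,80,0,0,-0.07,0,0,0,80,0,0,-0.12,0,0,10,120,-0.03,-0.02,-0.12,0,0,20,183,-0.06,-0.035,-0.12,0,0,30,183,-0.082,-0.051,-0.12,0,0,40,183,-0.082,-0.051,-0.12,0,0,50,183,-0.082,-0.051,-0.12,0,0,60,183,-0.082,-0.051,-0.12,0,0,65.4,183,-0.082,-0.051,-0.12,0,0,65.4,183,-0.082,-0.051,-0.12,0,0,65.4])

```text
time_s: 9.93
tcp_pos: [0.5205, -0.1763, 0.1772]
eef_rot: [-3.142, -0.0, 0.166]
contact_force: [-0.9, 0.3, -0.4]
finger_gap: 0.0241
gripper_force: 0.0
```

```bash
python3 snap.py w4
```

```text
9.975 [ 0.52050493 -0.17624197  0.17723892] [-3.14152951e+00 -9.06709242e-05  1.65312751e-01] [-0.45  0.27  1.65  0.    1.22  0.95]
```

View pics/w4.png

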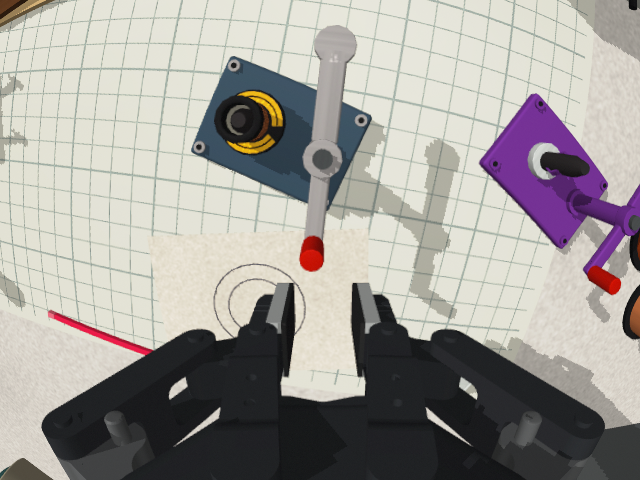

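w4 shows the coil seated on the post at (240,120), the keeper pivot at (323,158), the knob top at (312,260) and the arm end at (335,42).

```bash
python3 - <<'E'
from h import *
import pickle
w=pickle.load(open("w4.pkl","rb"));w2=pickle.load(open("w2.pkl","rb"))
p,r=tool();print("tcp proj",proj(w,[p[0],p[1],.1215],True),proj(w,[p[0],p[1],.106],True))
im=cv2.imread("pics/w4.png");h=cv2.cvtColor(im,cv2.COLOR_BGR2HSV)
m=cv2.inRange(h,(0,150,60),(8,255,255))|cv2.inRange(h,(174,150,60),(180,255,255));m[:225]=0;m[280:]=0;m[:,:290]=0;m[:,335:]=0
ys,xs=np.nonzero(m);P=np.c_[xs,ys];print(P.min(0),P.max(0),P.mean(0))
print("mid tri",tri([ray(w,P.mean(0),True),ray(w2,(312.9,367.8),True)]))
for z in(.118,.1215,.125):
  K=plane(w,(311.8,259.5),z,True);print("knob",z,K.round(4))
for z in(.092,.1):
  V=plane(w,(322.5,158.5),z,True);print("piv",z,V.round(4), "V-K",(V-K).round(4))
print("armend",plane(w,(335,42),.092,True).round(4))
# coil top ring in jig: ring centre, z .084
g=cv2.cvtColor(im,cv2.COLOR_BGR2GRAY)
y=cv2.inRange(h,(18,140,80),(32,255,255));y[:80]=0;y[165:]=0;y[:,:210]=0;y[:,295:]=0
ys,xs=np.nonzero(y)
for z in(.035,.037,.04):
  Y=np.array([plane(w,q,z,True)[:2] for q in np.c_[xs,ys]]).astype(np.float32);print(z,cv2.minEnclosingCircle(Y))
E
```

```text
tcp proj [323.05301201 258.05842572] [323.01037342 249.68775153]
[300 236] [323 270] [311.63280116 253.49637155]
mid tri [ 0.51922884 -0.16958902  0.11235447]
knob 0.118 [ 0.5174 -0.1702  0.118 ]
knob 0.1215 [ 0.5186 -0.1701  0.1215]
knob 0.125 [ 0.5198 -0.17    0.125 ]
piv 0.092 [ 0.5738 -0.1671  0.092 ] V-K [ 0.0539  0.0029 -0.033 ]
piv 0.1 [ 0.5743 -0.167   0.1   ] V-K [ 0.0545  0.003  -0.025 ]
armend [ 0.647  -0.1626  0.092 ]
0.035 ((0.5898992419242859, -0.10863641649484634), 0.02490280568599701)
0.037 ((0.5898910760879517, -0.10902730375528336), 0.024729128926992416)
0.04 ((0.5898791551589966, -0.10961376875638962), 0.024468934163451195)
```

>>> drive_tool(steps=[183,0.0007,-0.0042,0.0,0,0,6,183,0.0007,-0.0042,0.0,0,0,6,183,0.0007,-0.0042,0.03,0,0,6,183,0.0007,-0.0042,0.05,0,0,6,183,0.0007,-0.0042,0.074,0,0,6,183,0.0007,-0.0042,0.074,0,0,6])

```text
time_s: 10.72
tcp_pos: [0.5191, -0.1715, 0.1017]
eef_rot: [-3.14, 0.004, 0.061]
contact_force: [-0.0, 0.0, 0.3]
finger_gap: 0.024
gripper_force: 0.0
```

>>> drive_tool(steps=[183,0.0005,0.0077,0,0,0,-8,183,0.0021,0.0152,0,0,0,-16,183,0.0048,0.0224,0,0,0,-24,183,0.0084,0.0292,0,0,0,-32,183,0.0129,0.0354,0,0,0,-40,183,0.0182,0.0409,0,0,0,-48,183,0.0242,0.0456,0,0,0,-56,183,0.0309,0.0494,0,0,0,-64,183,0.0362,0.0517,0,0,0,-70,183,0.0362,0.0517,0,0,0,-70])

```text
time_s: 11.98
tcp_pos: [0.5605, -0.2219, 0.1043]
eef_rot: [3.14, 0.0, 1.281]
contact_force: [-0.2, -0.9, 0.6]
finger_gap: 0.024
gripper_force: 0.0
```

>>> drive_tool(steps=[183,0.0001,0.002,0,0,0,-1,183,0.0002,0.004,0,0,0,-2,183,0.0003,0.006,0,0,0,-3,183,0.0003,0.006,0,0,0,-3])

```text
time_s: 12.48
tcp_pos: [0.5646, -0.2227, 0.1033]
eef_rot: [-3.14, -0.0, 1.334]
contact_force: [-3.7, 0.4, 2.5]
finger_gap: 0.0236
gripper_force: 1.9
```

>>> drive_tool(steps=[183,0.0001,0.001,0,0,0,0,183,0.0002,0.002,0,0,0,0,183,0.0002,0.002,0,0,0,0])

```text
time_s: 12.85
tcp_pos: [0.5647, -0.2227, 0.1032]
eef_rot: [-3.136, 0.0, 1.334]
contact_force: [-8.4, 0.5, 6.1]
finger_gap: 0.0241
gripper_force: 3.9
```

>>> drive_tool(steps=[183,-0.0005,-0.008,0,0,0,0,183,-0.0005,-0.008,0,0,0,0,183,-0.0005,-0.008,-0.04,0,0,0,183,-0.0005,-0.008,-0.1,0,0,0,183,-0.0005,-0.008,-0.127,0,0,0,183,-0.0005,-0.008,-0.127,0,0,0])

```text
time_s: 13.6
tcp_pos: [0.5618, -0.2226, 0.2332]
eef_rot: [3.134, 0.001, 1.334]
contact_force: [0.4, 0.4, 0.0]
finger_gap: 0.0243
gripper_force: 0.0
```

```bash
python3 snap.py w5; python3 - <<'E'
from h import *
print(move([.545,.21,.23],np.radians(105.2)))
E
```

```text
13.65 [ 0.56047659 -0.22195749  0.23091182] [3.13864979e+00 3.07077155e-04 1.33357252e+00] [-0.49  0.32  1.45  0.    1.38 -0.26]
(array([ 4.162e-01, -1.166e-01,  4.000e-04]), array([  0.16,   0.06, -28.79]))
```

>>> drive_tool(steps=[120,0.06,-0.01,0,0,0,-3,60,0.12,-0.03,0,0,0,-8,0,0.18,-0.045,0,0,0,-13,0,0.24,-0.06,0,0,0,-18,0,0.3,-0.08,0,0,0,-24,0,0.36,-0.1,0,0,0,-28.7,0,0.416,-0.113,0,0,0,-28.7,0,0.416,-0.113,0,0,0,-28.7,0,0.416,-0.113,0,0,0,-28.7,0,0.416,-0.113,0,0,0,-28.7,0,0.416,-0.113,0,0,0,-28.7])

```text
time_s: 15.02
tcp_pos: [0.5477, 0.2077, 0.2301]
eef_rot: [-3.141, 0.0, 1.832]
contact_force: [-0.6, 0.1, -0.4]
finger_gap: 0.0852
gripper_force: 0.0
```

```bash
python3 snap.py w6
```

```text
15.075 [0.54774288 0.20789806 0.23029482] [3.14157728e+00 5.72993983e-05 1.83251701e+00] [ 0.24  0.29  1.48 -0.    1.37 -0.02]
```

>>> drive_tool(steps=[0,0,0.05,0,0,0,0,0,0,0.1,0,0,0,0,0,0,0.1,0,0,0,0,0,0,0.1,0,0,0,0])

```text
time_s: 15.58
tcp_pos: [0.6436, 0.2344, 0.2299]
eef_rot: [-3.14, -0.0, 1.834]
contact_force: [-0.4, 1.3, -0.4]
finger_gap: 0.0857
gripper_force: 0.0
```

```bash
python3 snap.py w7; python3 - <<'E'
import cv2,numpy as np
a=cv2.imread("pics/w5.png")[0:300,150:550];b=cv2.imread("pics/w6.png")[0:300,200:600];c=cv2.imread("pics/w7.png")[0:300,80:480]
cv2.imwrite("pics/comp.png",np.vstack([np.hstack([a,b]),np.hstack([c,c*0])]))
E
```

```text
15.625 [0.64320467 0.23448826 0.23027326] [-3.14039541e+00 -1.24325332e-04  1.83378371e+00] [ 0.25  0.44  1.25  0.    1.45 -0.02]
```

View pics/comp.png

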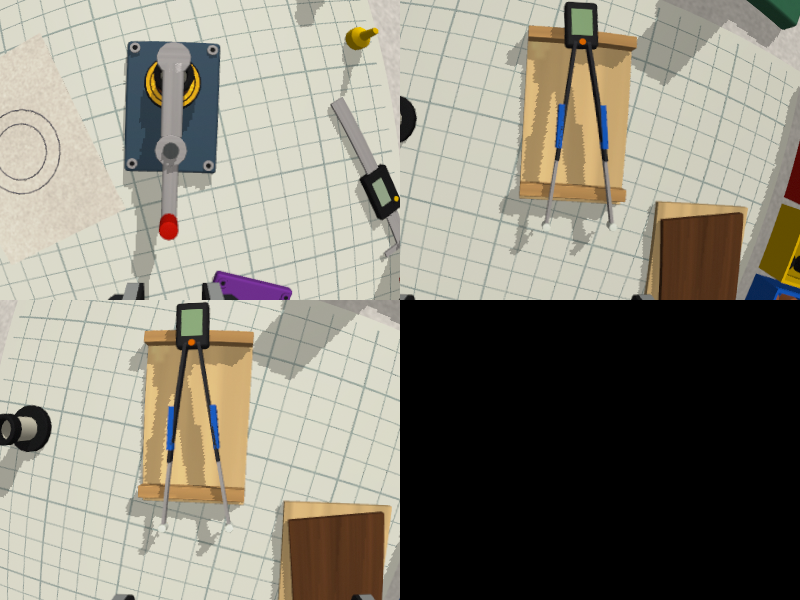

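The composite shows the keeper across the coil's top, with its arm end over the bands at (172,60). The tweezers on their rest have pads at w6 (361,125) and (404,127), and at w7 (251,128) and (294,127).

```bash
python3 - <<'E'
from h import *
import pickle
D={}
for n,x0 in(("w6",330),("w7",220)):
    w=pickle.load(open(n+".pkl","rb"));im=cv2.imread(f"pics/{n}.png");h=cv2.cvtColor(im,cv2.COLOR_BGR2HSV)
    m=cv2.inRange(h,(100,120,50),(130,255,255));m[:90]=0;m[170:]=0;m[:,:x0]=0;m[:,x0+110:]=0
    k,L,S,C=cv2.connectedComponentsWithStats(m);o=[j for j in range(1,k) if S[j,4]>30];o.sort(key=lambda j:C[j][0])
    D[n]=[w,[C[j] for j in o],[np.argwhere(L==j)[:,::-1] for j in o]];print(n,[S[j].tolist() for j in o])
P=[tri([ray(D[n][0],D[n][1][i],True) for n in D]) for i in(0,1)];print("pads",P,"mid",(P[0]+P[1])/2)
T=[tri([ray(D["w6"][0],a,True),ray(D["w7"][0],b,True)]) for a,b in(((347,224),(244,223)),((411,224),(309,221)))];print("tips",T,"mid",(T[0]+T[1])/2)
H=tri([ray(D["w6"][0],(383,42),True),ray(D["w7"][0],(273,42),True)]);print("orange dot",H)
mp=(P[0]+P[1])/2;mt=(T[0]+T[1])/2
for A,B in((mt-mp),(mt-H))[0:0]:pass
print("dirs",[np.degrees(np.arctan2(v[1],v[0])).round(2) for v in(mt-mp,mt-H,mp-H,P[1]-P[0],T[1]-T[0])])
for n in D:
  for q in D[n][2]:
    W=np.array([plane(D[n][0],p,mp[2],True)[:2] for p in q]).astype(np.float32);print(n,cv2.minAreaRect(W*1000))
# rest bars: orange-brown colour angle, bar edges
E
```

```text
w6 [[356, 104, 10, 45, 284], [400, 106, 8, 44, 263]]
w7 [[247, 107, 7, 44, 247], [289, 105, 10, 44, 239]]
pads [array([0.55969815, 0.29057149, 0.03669209]), array([0.59817464, 0.30185723, 0.03687095])] mid [0.5789364  0.29621436 0.03678152]
tips [array([0.57329758, 0.19981363, 0.03023703]), array([0.63391286, 0.21662515, 0.02842034])] mid [0.60360522 0.20821939 0.02932868]
orange dot [0.55939194 0.37292418 0.03636241]
dirs [np.float64(-74.34), np.float64(-74.97), np.float64(-75.71), np.float64(16.35), np.float64(15.5)]
w6 ((559.5070190429688, 290.7801513671875), (5.938048362731934, 40.585784912109375), 10.091973304748535)
w6 ((598.4464111328125, 300.9642333984375), (5.963955879211426, 39.658912658691406), 17.43233871459961)
w7 ((559.6649169921875, 290.4136962890625), (5.603548526763916, 39.55762481689453), 13.857017517089844)
w7 ((598.3716430664062, 301.6719055175781), (5.881021022796631, 39.789833068847656), 20.358081817626953)
```

>>> drive_tool(steps=[0,0.04,-0.025,0.03,0,0,0,0,0.0755,-0.045,0.07,0,0,0,0,0.0755,-0.045,0.12,0,0,0,0,0.0755,-0.045,0.165,0,0,0,0,0.0755,-0.045,0.195,0,0,0,0,0.0755,-0.045,0.212,0,0,0,0,0.0755,-0.045,0.218,0,0,0,0,0.0755,-0.045,0.218,0,0,0,0,0.0755,-0.045,0.218,0,0,0])

```text
time_s: 16.75
tcp_pos: [0.5819, 0.2967, 0.0138]
eef_rot: [3.139, -0.0, 1.834]
contact_force: [0.6, -0.5, 0.2]
finger_gap: 0.0853
gripper_force: 0.0
```

```bash
python3 - <<'E'
from h import *
s=bot.sense();print(s["tcp_pos"],np.degrees(s["eef_rot"]),s["contact_force"])
F=[];M=[]
for _ in range(12):
    i=bot.read_camera("top");s=bot.sense();F.append(s["contact_force"]);M.append(s["wrist_torque"])
print(np.mean(F,0),np.std(F,0),np.mean(M,0),np.std(M,0),s["time_s"],s["tcp_pos"],move([.58,.2955,.012],np.radians(105.1)))
E
```

```text
[0.58191966 0.29673282 0.0137773 ] [ 1.79844037e+02 -1.98920047e-02  1.05105655e+02] [ 0.60928514 -0.50029223  0.15244589]
[-0.15409005 -0.17902407 -0.09728199] [0.52942846 0.46232287 0.59210728] [0.00115253 0.00716116 0.00105528] [0.0368595  0.0175591  0.01592661] 17.35 [0.58092798 0.29637877 0.01223636] (array([-0.0006, -0.0011,  0.0002]), array([-0.01, -0.  ,  0.01]))
```

>>> drive_tool(steps=[60,-0.0006,-0.0011,0,0,0,0,100,-0.0006,-0.0011,0,0,0,0,112,-0.0006,-0.0011,0,0,0,0,112,-0.0006,-0.0011,0,0,0,0], newtons=30)

```text
time_s: 17.85
tcp_pos: [0.5801, 0.2955, 0.0123]
eef_rot: [3.141, -0.0, 1.834]
contact_force: [-0.0, 0.3, 0.4]
finger_gap: 0.0481
gripper_force: 0.0
```

>>> drive_tool(steps=[130,0,0,0,0,0,0,130,0,0,0,0,0,0,130,0,0,0,0,0,0])

```text
time_s: 18.23
tcp_pos: [0.5806, 0.2955, 0.0128]
eef_rot: [3.14, 0.0, 1.835]
contact_force: [0.8, -0.9, 4.9]
finger_gap: 0.0422
gripper_force: 5.5
```

>>> drive_tool(steps=[146,0,0,0,0,0,0,146,0,0,0,0,0,0,146,0,0,0,0,0,0])

```text
time_s: 18.6
tcp_pos: [0.5809, 0.2954, 0.0134]
eef_rot: [3.14, 0.0, 1.835]
contact_force: [0.2, -2.3, 7.1]
finger_gap: 0.0365
gripper_force: 9.1
```

```bash
cat > avg.py <<'E'
from h import *
import sys
F=[];M=[];G=[];f=[]
for _ in range(int(sys.argv[1])):
    i=bot.read_camera("top");s=bot.sense();F.append(s["contact_force"]);M.append(s["wrist_torque"]);G.append(s["finger_gap"]);f.append(s["gripper_force"])
print("F",np.mean(F,0).round(3),"M",np.mean(M,0).round(4),"gap",np.mean(G).round(5),np.std(G).round(5),"force",np.mean(f).round(2),np.std(f).round(2),s["time_s"],s["tcp_pos"].round(4),np.degrees(s["eef_rot"]).round(2))
E
python3 avg.py 5
```

```text
F [ 0.433 -1.968  7.049] M [-0.2997 -0.0689  0.0424] gap 0.03683 0.00015 force 9.09 0.0 18.85 [0.581  0.2954 0.0134] [1.7988e+02 3.0000e-02 1.0513e+02]
```

>>> drive_tool(steps=[146,0,0,-0.001,0,0,0,146,0,0,-0.003,0,0,0,146,0,0,-0.006,0,0,0,146,0,0,-0.012,0,0,0,146,0,0,-0.02,0,0,0,146,0,0,-0.02,0,0,0,146,0,0,-0.02,0,0,0])

```text
time_s: 19.73
tcp_pos: [0.58, 0.2955, 0.0325]
eef_rot: [3.141, -0.0, 1.835]
contact_force: [0.4, 0.1, -0.8]
finger_gap: 0.0366
gripper_force: 6.9
```

```bash
python3 avg.py 6
```

```text
F [-0.083 -0.26  -0.62 ] M [-0.0173 -0.029  -0.0091] gap 0.03663 0.00013 force 6.88 0.0 20.025 [0.5799 0.2955 0.0321] [-179.98   -0.    105.1 ]
```

>>> drive_tool(steps=[152,0,0,-0.03,0,0,0,152,0,0,-0.04,0,0,0,152,0,0,-0.05,0,0,0,152,0,0,-0.05,0,0,0])

```text
time_s: 20.52
tcp_pos: [0.5803, 0.2956, 0.0828]
eef_rot: [3.141, -0.0, 1.834]
contact_force: [-0.5, -0.2, -0.0]
finger_gap: 0.0346
gripper_force: 8.1
```

```bash
python3 avg.py 6; python3 snap.py w8; python3 - <<'E'
from h import *
a=bot.read_camera("top");b=bot.read_camera("scene");cv2.imwrite("pics/t8.png",a);cv2.imwrite("pics/s8.png",b)
w=cv2.imread("pics/w8.png")
c=[cv2.resize(w,(400,300)),cv2.resize(a[100:220,120:280],(400,300),interpolation=cv2.INTER_CUBIC),cv2.resize(b[320:410,320:440],(400,300),interpolation=cv2.INTER_CUBIC),cv2.resize(b[220:310,190:310],(400,300),interpolation=cv2.INTER_CUBIC)]
cv2.imwrite("pics/comp8.png",np.vstack([np.hstack(c[:2]),np.hstack(c[2:])]))
E
```

```text
F [-0.075  0.264 -0.529] M [-0.014   0.0106 -0.008 ] gap 0.03475 0.00017 force 8.1 0.0 20.825 [0.5797 0.2954 0.0816] [-1.7993e+02  1.0000e-02  1.0511e+02]
20.875 [0.57976    0.2953839  0.08171422] [-3.14059619e+00  5.36131593e-05  1.83446867e+00] [0.36 0.5  1.55 0.   1.1  0.1 ]
```

View pics/comp8.png

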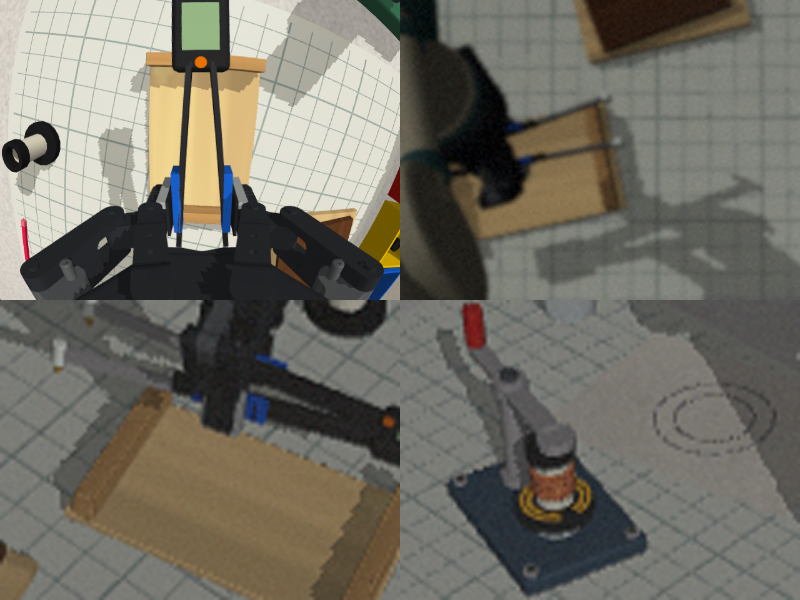

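The composite shows the tweezers squeezed and held above the rest, with the top-camera tips at about (202,139) and (207,157), roughly 40 mm apart. The coil sits home under the keeper, with its bands visible.

```bash
python3 - <<'E'
from h import *
s=bot.camera_info("scene");t=bot.camera_info("top")
for P in((.6238,.2089),(.5852,.1985)):
    for z in(.0818,.0918): print(z,proj(s,[*P,z]).round(1),proj(t,[*P,z]).round(1))
print(move([.6276,.0247,.10],np.radians(74.8)))
E
```

```text
0.0818 [338.1 340.1] [204.  139.8]
0.0918 [338.3 336.1] [203.  138.7]
0.0818 [347.1 326.5] [208.7 157. ]
0.0918 [347.3 322.5] [207.7 156. ]
(array([-0.2738, -0.0245, -0.018 ]), array([-3.000e-02,  1.000e-02,  3.031e+01]))
```

>>> drive_tool(steps=[155,-0.02,-0.002,-0.018,0,0,0,155,-0.06,-0.006,-0.018,0,0,4,155,-0.1,-0.01,-0.018,0,0,8,155,-0.14,-0.013,-0.018,0,0,13,155,-0.18,-0.017,-0.018,0,0,18,155,-0.22,-0.02,-0.018,0,0,23,155,-0.25,-0.023,-0.018,0,0,27,155,-0.268,-0.0245,-0.018,0,0,30,155,-0.2738,-0.0245,-0.018,0,0,30.3,155,-0.2738,-0.0245,-0.018,0,0,30.3,155,-0.2738,-0.0245,-0.018,0,0,30.3])

```text
time_s: 22.35
tcp_pos: [0.6275, 0.0259, 0.1003]
eef_rot: [-3.141, -0.0, 1.307]
contact_force: [-0.5, 0.3, -0.8]
finger_gap: 0.0338
gripper_force: 8.8
```

```bash
python3 avg.py 5; python3 - <<'E'
from h import *
print(move([.6276,.0247,.05],np.radians(74.8)))
E
```

```text
F [-0.041  0.179 -0.552] M [-0.0286 -0.0105 -0.0086] gap 0.03358 8e-05 force 8.85 0.0 22.6 [0.6276 0.0255 0.1002] [-1.7999e+02 -1.0000e-02  7.4870e+01]
(array([-0.0008,  0.0002,  0.0502]), array([-0.01, -0.01,  0.07]))
```

>>> drive_tool(steps=[155,-0.0008,0,0.015,0,0,0,155,-0.0008,0,0.035,0,0,0,155,-0.0008,0,0.05,0,0,0,155,-0.0008,0,0.05,0,0,0,155,-0.012,0,0.05,0,0,0,155,-0.024,0,0.05,0,0,0,155,-0.036,0,0.05,0,0,0,155,-0.0458,0,0.05,0,0,0,155,-0.0458,0,0.05,0,0,0,155,-0.0458,0,0.05,0,0,0])

```text
time_s: 23.85
tcp_pos: [0.6157, -0.0194, 0.0504]
eef_rot: [3.142, -0.0, 1.305]
contact_force: [-0.1, 0.9, -0.2]
finger_gap: 0.0335
gripper_force: 9.2
```

```bash
python3 avg.py 5; python3 - <<'E'
from h import *
a=bot.read_camera("top");b=bot.read_camera("scene");cv2.imwrite("pics/t9.png",a);cv2.imwrite("pics/s9.png",b)
c=[cv2.resize(b[245:311,200:288],(800,600),interpolation=cv2.INTER_CUBIC)]
cv2.imwrite("pics/comp9.png",c[0])
s=bot.camera_info("scene")
p,r=tool(); d=-r.as_matrix()[:,0]; e=r.as_matrix()[:,1]
for sg in(1,-1):
    q=proj(s,p+.095*d+sg*.02*e); print("tip pred",q.round(1),((q-[200,245])*9.09).round(0))
for P in ((.5906,-.1100),):
  q=proj(s,[*P,.035]);print("bands centre pred",q.round(1),((q-[200,245])*9.09).round(0))
E
```

```text
F [-0.634 -0.235 -0.446] M [-0.0265  0.0646 -0.0216] gap 0.03393 0.00018 force 9.25 0.01 24.1 [ 0.6158 -0.0191  0.0502] [-1.7999e+02 -1.0000e-02  7.4840e+01]
tip pred [228.  276.1] [254. 283.]
tip pred [244.4 270.2] [404. 229.]
bands centre pred [237.1 278.6] [338. 306.]
```

View pics/comp9.png

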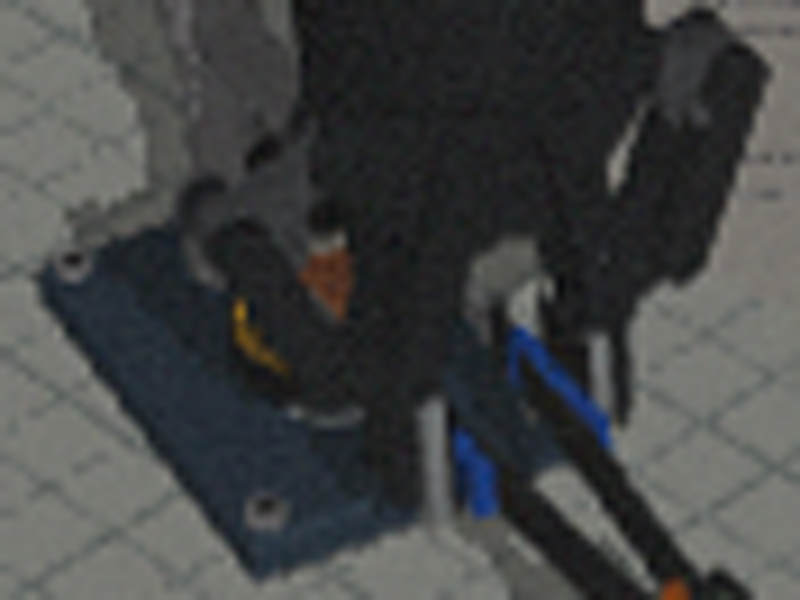

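The scene crop shows the gripper hiding the tips, with brass visible at (255,345). Grip force rose from 8.85 to 9.25 N and there is a −x load, so the right arm is probably brushing the coil. I'll sidestep and read it again.

>>> drive_tool(steps=[155,0,-0.001,0,0,0,0,155,0,-0.002,0,0,0,0,155,0,-0.002,0,0,0,0])

```text
time_s: 24.58
tcp_pos: [0.614, -0.0189, 0.0504]
eef_rot: [3.141, -0.0, 1.306]
contact_force: [-0.3, 0.8, -0.6]
finger_gap: 0.0335
gripper_force: 9.2
```

```bash
python3 avg.py 8
```

```text
F [ 0.301  0.104 -0.149] M [-0.0299 -0.0441  0.0661] gap 0.03362 0.00019 force 9.21 0.03 24.975 [ 0.6139 -0.0189  0.0503] [ 1.7999e+02 -1.0000e-02  7.4810e+01]
```

>>> drive_tool(steps=[155,0,0.0009,0,0,0,0,155,0,0.0009,0,0,0,0])

```text
time_s: 25.22
tcp_pos: [0.6146, -0.0191, 0.0502]
eef_rot: [-3.141, -0.0, 1.306]
contact_force: [0.6, 0.3, -1.1]
finger_gap: 0.0337
gripper_force: 8.9
```

```bash
python3 avg.py 10; python3 snap.py w10
```

```text
F [-0.186 -0.09  -0.349] M [-0.014  -0.0045  0.0067] gap 0.03356 0.00021 force 8.85 0.0 25.725 [ 0.6147 -0.0191  0.0503] [-1.80e+02 -1.00e-02  7.48e+01]
25.775 [ 0.61467018 -0.01911142  0.0502903 ] [-3.14156912e+00 -7.27711230e-05  1.30565188e+00] [-0.14  0.48  1.67  0.    0.99  0.12]
```

>>> drive_tool(steps=[155,0,0,0.004,0,0,0,155,0,0,0.008,0,0,0,155,0,0,0.012,0,0,0,155,0,0,0.014,0,0,0,155,0,0,0.0155,0,0,0,155,0,0,0.0165,0,0,0,155,0,0,0.0165,0,0,0])

```text
time_s: 26.65
tcp_pos: [0.6147, -0.0191, 0.0339]
eef_rot: [3.141, -0.0, 1.306]
contact_force: [0.1, 0.8, -0.6]
finger_gap: 0.0337
gripper_force: 9.0
```

```bash
python3 avg.py 25
```

```text
F [-0.071 -0.001 -0.252] M [-0.0473  0.029  -0.0029] gap 0.03369 0.00019 force 8.96 0.0 27.9 [ 0.6147 -0.0191  0.0338] [180.    -0.    74.81]
```

>>> drive_tool(steps=[155,0,0,-0.003,0,0,0,155,0,0,-0.003,0,0,0])

```text
time_s: 28.15
tcp_pos: [0.6149, -0.0191, 0.0371]
eef_rot: [3.141, -0.0, 1.306]
contact_force: [0.4, -0.4, 0.1]
finger_gap: 0.0336
gripper_force: 8.9
```

```bash
python3 avg.py 12
```

```text
F [ 0.092  0.19  -0.637] M [ 0.0044 -0.0011 -0.0144] gap 0.03363 0.00024 force 8.87 0.0 28.75 [ 0.6147 -0.0191  0.0368] [-180.     -0.     74.81]
```

>>> drive_tool(steps=[155,0,-0.0002,0,0,0,0,155,0,-0.0002,0.0015,0,0,0,155,0,-0.0002,0.0028,0,0,0,155,0,-0.0002,0.0028,0,0,0,155,0,-0.0002,0.0028,0,0,0])

```text
time_s: 29.38
tcp_pos: [0.6146, -0.019, 0.034]
eef_rot: [3.141, -0.0, 1.306]
contact_force: [-1.0, 0.6, -0.1]
finger_gap: 0.0336
gripper_force: 8.8
```

```bash
python3 avg.py 20; python3 snap.py w11; python3 - <<'E'
from h import *
a=cv2.imread("pics/w11.png");b=bot.read_camera("scene");cv2.imwrite("pics/s11.png",b);t=bot.read_camera("top")
c=[cv2.resize(a,(400,300)),cv2.resize(b[200:320,170:330],(400,300),interpolation=cv2.INTER_CUBIC),cv2.resize(t[100:220,260:420],(400,300),interpolation=cv2.INTER_CUBIC)]
k=cv2.convertScaleAbs(np.vstack([np.hstack(c[:2]),np.hstack([c[2],cv2.resize(b[262:292,215:255],(400,300),interpolation=cv2.INTER_CUBIC)])]),alpha=1.6)
cv2.imwrite("pics/comp11.png",k)
E
```

```text
F [ 0.144  0.041 -0.202] M [-0.0362  0.0011  0.0068] gap 0.03373 0.00019 force 8.8 0.0 30.375 [ 0.6145 -0.0191  0.034 ] [180.    -0.    74.81]
30.425 [ 0.61449965 -0.0190636   0.03399097] [-3.14158289e+00 -7.10696825e-05  1.30563253e+00] [-0.14  0.5   1.68  0.    0.96  0.12]
```

View pics/comp11.png

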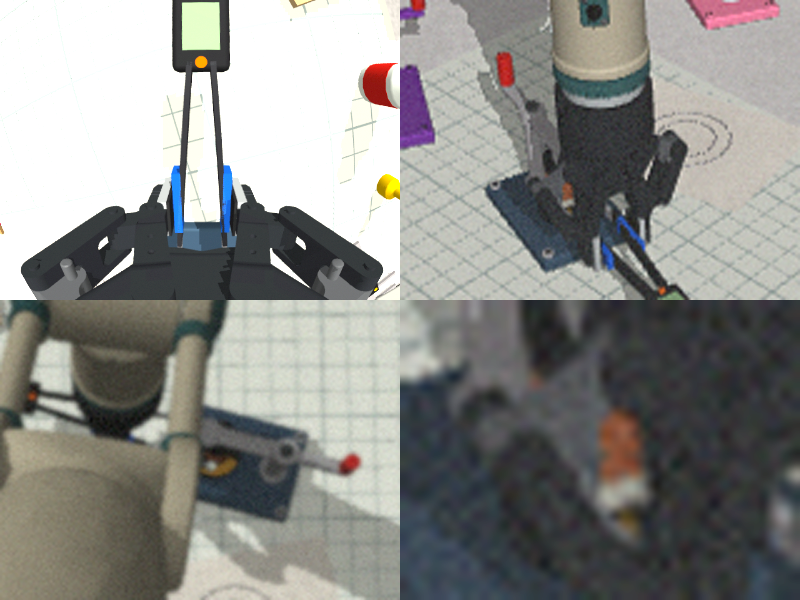

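The keeper is still across the coil and the knob is on the −y side. About 0.4 N total rests on the pins with no side load, and the squeeze reads 33.7 mm at 8.8 N. Handing in.

```bash
python3 -c "
from plant import bot
print(bot.close_job())"
```

```text
the job is handed in; nothing more can be done
None
```

The job is handed in at about 30 s: the coil is pushed home, the keeper is at its stop, and the tweezers are held squeezed at about 40 mm with both pins pressing lightly on the brass; gap and pin contact come from finger-gap and force readings, because the gripper hid the tips from the cameras.

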